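# Unstack parts and lay out an assembly kit

### The job

Lay out this kit for the assembler. Take the stack of parts apart from the top down: first the hexagon nut flat into the hexagonal rim, then the round cover flat into the large round rim, then the square flange flat into the square rim; last, lift the headless bushing out of the rack and stand it upright in the small round rim. Keep every part upright on the way and leave the two rubber-headed plungers standing where they are in the rack.

Things in the scene. Friction and masses are not known exactly. Their poses are not given: they have to be found in the camera images.
- nut: Brass hexagon nut, 28 mm across flats, 20 mm high; top of the stack, flat on the round cover. The stack from below: plywood block 100 x 100 x 15 mm fixed to the table, flange, cover, nut. Origin: centre of its underside; z up; its y axis is square to one pair of flats, the other pairs are turned 60 degrees either way.
- cover: Round steel cover, a disc 46 mm diameter, 20 mm high, six small dark screw holes near its edge; middle of the stack, on the flange and under the nut. Origin: centre of its underside, z up.
- flange: Square aluminium flange 64 x 64 mm, 20 mm high, a dark bolt hole in each corner; bottom of the stack, on the 15 mm plywood block. Origin: centre of its underside; x and y square to its sides, z up.
- bushing: Headless steel bushing: foot disc 28 mm across, 8 mm high, on it a plain 18 mm tube with dark bore; 64 mm high in all. Loose, in any place of a row of three with the plungers, 36 mm apart, on a fixed grey rack (base 130 x 60 x 10 mm) with end plates 45 mm higher, 62 mm from its middle. Origin: centre of underside; z up; x along the row (neighbours), y across it: the finger gaps are at +y and -y.
- plunger_a: Headed plunger, one of two, left standing in the rack: steel foot disc 28 mm diameter and 8 mm high, 14 mm stem, black rubber head 24 mm round at the top, 12 mm high, 54 mm high in all. Loose; must stay standing where it is. Origin: centre of its underside, z up.
- plunger_b: Headed plunger, one of two, left standing in the rack: steel foot disc 28 mm diameter and 8 mm high, 14 mm stem, black rubber head 20 mm square at the top, 12 mm high, 54 mm high in all. Loose; must stay standing where it is. Origin: centre of its underside, z up.
- nest_hex: Fixed black tile 104 x 104 x 6 mm with a raised white rim, 4 mm high and 5 mm thick (its top 10 mm above the table). The rim is a hexagon, 48 mm across flats inside; place of the nut. A pair of its flats is square to y. Origin: centre of the tile's underside, on the table; x, y along its edges, z up. The floor inside the rim is 6 mm above the origin.
- nest_round: Fixed black tile 104 x 104 x 6 mm with a raised white rim, 4 mm high and 5 mm thick (its top 10 mm above the table). The rim is a circle, 66 mm inside diameter (the larger of the two circles); place of the cover. Origin: centre of the tile's underside, on the table; x, y along its edges, z up. The floor inside the rim is 6 mm above the origin.
- nest_square: Fixed black tile 104 x 104 x 6 mm with a raised white rim, 4 mm high and 5 mm thick (its top 10 mm above the table). The rim is a square, 84 mm inside, its sides along x and y; place of the flange. Origin: centre of the tile's underside, on the table; x, y along its edges, z up. The floor inside the rim is 6 mm above the origin.
- nest_small: Fixed black tile 104 x 104 x 6 mm with a raised white rim, 4 mm high and 5 mm thick (its top 10 mm above the table). The rim is a circle, 46 mm inside diameter (the smaller of the two circles); place of the bushing. Origin: centre of the tile's underside, on the table; x, y along its edges, z up. The floor inside the rim is 6 mm above the origin.
There are look-alikes about, which are no part of the job. What is shaped like the nest_square but purple or turquoise is not meant.

How it is judged:
By the outcome, as a careful person would: the job done as asked, in the order asked, and still so for the second after the job is handed in, with the robot touching nothing.
It also fails if it takes over 128 s, if anything falls off the work surface, if the arm or the gripper's body presses on something with over 40 N, if the wrist force passes 120 N, or if a joint passes its speed limit or range.

### The arm

A 7-joint arm with a two-finger parallel gripper is mounted at the origin on the work surface. World frame = base frame: x ahead of the robot, y to its left, z up, the work surface at z = 0. Lengths are in m, angles in degrees, forces in N, time in s.
With the tool pointing down it reaches from about 0.425 to 0.875 m from the base axis. Payload 4.7 kg.
Tool frame: the origin (TCP) lies on the mounting face of the last link; the fingertips stand 182 mm ahead of it and the grasp point (between the pads) lies env.grip_depth ahead of it (env.grip_depth is the distance from the TCP to the grasp point, in m); x points along the fingers, y is the direction in which the jaws open and shut, and the axes are right-handed (so a half turn about x gives the same grasp; the last joint's range is limited). The gripper opens to 87 mm and grips with 3 to 60 N. Pads are 19 mm wide; open, the fingers measure 117 mm over their backs; the gripper's body (75 mm by 190 mm) begins 51 mm behind the grasp point.
Start: joints at [0.808, 18.392, -4.016, 83.108, 1.295, 78.541, -3.26], TCP at [0.65, -0, 0.405] pointing down, gripper open.
Joint ranges: [-163.93, 163.93], [-17.29, 119.83], [-79.2, 71.16], [3.27, 140.29], [-89.18, 269.18], [5.43, 117.66], [-154.24, 154.24]. Speed limits (degrees/s): [147.25, 147.25, 180, 180, 180, 180, 180].

### API

Orientations are given as [roll, pitch, yaw] about the fixed x, y, z axes, in that order (R = Rz(yaw) Ry(pitch) Rx(roll)).
In Python, from cell import sensors, viewer, env gives the robot as it stands.
- The arm moves only by the tool carry_out, never from a script. Its argument "moves" is a list of rows, each a list of 4 numbers: the shift along the world's x, y, z in cm, then the turn about the world's z in rad. In form: [[tx, ty, tz, spin], ...]. A call has 1 to 12 rows; each row shifts and turns the pose as measured when the row begins; what a row does not reach is not made up. A row lasts 1/10 s, in which the tool goes at most 50 mm and 8.59 degrees, less where a joint would pass 70% of its speed; a pose out of reach is approached as far as the arm can. A call with a gripper value outside its range is refused whole. "hand" is the finger opening in cm, from 0 to 8.7, set as the call begins (left out, the last holds). The fingers move at their own pace and stop on an object; "force" is the grip in N (left out, the last holds). Time passes only in rows, so rows that do not move let the fingers close. It gives the time, the measured TCP pose, the force and the opening at its end, in the units of the state.
- sensors.get_obs(): the state, without advancing time (a new reading comes with each control period).
- viewer.read_camera(name): name is "scene" or "side" or "wrist"; returns the picture (480x640x3 uint8, red, green, blue); there is no depth.
- viewer.camera_model(name): a dict with "K" (3x3 intrinsics, pixels), "dist_coeffs" ([k1, k2, p1, p2, k3] as OpenCV has them; the pictures are not rectified), "extrinsics" (4x4, takes a point from world to camera coordinates). Camera axes: x right, y down, z forward; pixel columns grow to the right and rows downward; lengths in m; the calibration is good to about 2 mm. A picture is of the moment at which its call begins: read the wrist's pose just before it. camera_model takes no time and is no camera call; for the wrist camera it gives the pose at the moment of the call.
- env.sign_off(): hands the job in, once; it reports no verdict.
The state is a dict: "time_s": time; "qpos": joint angles; "joint_velocities": joint speeds; "effort": joint torques, N m; "tool_pos": TCP position; "tool_rot": TCP orientation; "force": force on the tool from outside, world axes, zero at the start; "wrist_torque": the same for the moment, N m; "grip_width": finger opening in m.
Only numpy, scipy, OpenCV 4.12 (cv2) and the standard library are available. Lean on these libraries where they do the work, as an engineer would, in place of code of your own. Each camera call takes 0.05 s, during which the arm holds its last target. There are 200 camera calls.

## Working session

There is one attempt and no reset: what is moved stays moved. The work goes in short steps, Python scripts to look and compute and a tool call to move; the robot and the scene stay as the last step left them, time stands still between calls to the robot, and variables do not carry over. Pictures are saved under pics/ and viewed, about 12 in all and at most 16, crops included, and the job is handed in when it is done.

Besides the shell and the picture viewer there is one more tool, called after "Call:" in YAML: its name, and indented under it one key for each argument. carry_out: Moves the arm, as the interface text tells. Its arguments: {"type":"object","properties":{"moves":{"type":"array"},"hand":{"type":"number"},"force":{"type":"number"}},"required":["moves"]}

```bash
mkdir -p pics; ls
cat > h.py <<'E'
import numpy as np, cv2
from cell import sensors, viewer, env
def snap(cam,name):
    o=sensors.get_obs(); m=viewer.camera_model(cam); im=viewer.read_camera(cam)
    np.savez(f'pics/{name}.npz',K=m['K'],d=m['dist_coeffs'],E=m['extrinsics'],im=im)
    cv2.imwrite(f'pics/{name}.png',im[:,:,::-1]); return o
def w(name,u,v,z):
    m=np.load(f'pics/{name}.npz'); E=m['E']
    p=cv2.undistortPoints(np.array([[[u,v]]],float),m['K'],m['d'])[0,0]
    R,t=E[:3,:3],E[:3,3]; c=-R.T@t; d=R.T@np.array([p[0],p[1],1.]); return (c+d*(z-c[2])/d[2])
def px(name,P):
    m=np.load(f'pics/{name}.npz'); E=m['E']
    return cv2.projectPoints(np.array(P,float).reshape(-1,1,3),cv2.Rodrigues(E[:3,:3])[0],E[:3,3],m['K'],m['d'])[0][:,0]
def crop(name,x,y,ww,hh,s,out):
    im=cv2.imread(f'pics/{name}.png')[y:y+hh,x:x+ww]; cv2.imwrite(f'pics/{out}.png',cv2.resize(im,None,fx=s,fy=s,interpolation=cv2.INTER_CUBIC))
E
python3 - <<'E'
from h import *
for c in ['scene','side','wrist']: o=snap(c,c+'0')
print(o, env.grip_depth)
for c in ['scene','side','wrist']:
    m=viewer.camera_model(c);E=m['extrinsics'];print(c,-E[:3,:3].T@E[:3,3],E[2,:3],m['K'][0][0])
E
```

```text
pics
{'time_s': 0.1, 'qpos': array([ 0.80632245, 18.4362918 , -4.01552368, 83.16800957,  1.29701728,
       78.54055693, -3.25975425]), 'joint_velocities': array([-0.08432568, -0.09928459,  0.05440688, -0.17985799,  0.01749507,
       -0.01329486, -0.10312912]), 'effort': array([ 1.37795760e-04, -4.92569017e+01, -4.06077392e-01, -3.13399816e+01,
       -6.42974046e-02,  3.95253638e-02,  6.49213871e-05]), 'tool_pos': array([ 6.49822117e-01, -2.11288814e-05,  4.03752994e-01]), 'tool_rot': array([ -85.74503728,   89.90021076, -175.74112208]), 'force': array([1.32053898, 0.21449916, 0.60080864]), 'wrist_torque': array([ 0.0270138 ,  0.0197313 , -0.01265421]), 'grip_width': 0.08733717263855004} 0.1635
scene [1.04340708 0.18706518 0.98790898] [-0.51649041 -0.17733294 -0.83772948] 542.642927720207
side [0.1222429  1.0773505  0.87227184] [ 0.25314383 -0.77977534 -0.57259813] 599.7085110372343
wrist [0.65004193 0.07256822 0.3828679 ] [-0.00191337 -0.26782838 -0.96346474] 389.2539096725137
```

View pics/scene0.png

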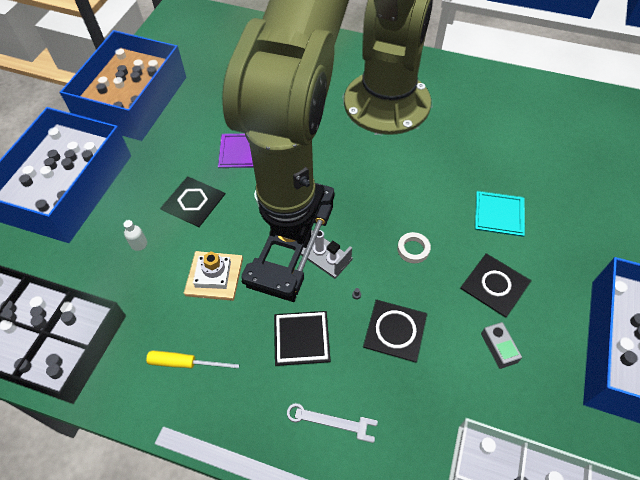

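View pics/side0.png

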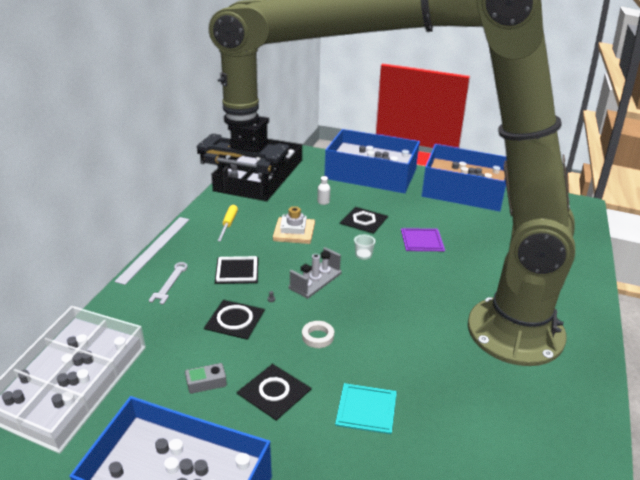

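Scene view: nut, cover and flange stack at (212,268) on plywood. The hex nest is at (193,200), white square nest (302,338), large circle nest (396,330), small circle nest (497,283) and rack (330,253). Look-alikes: purple square (236,150), turquoise square (500,213) and a loose white ring (414,247), which has no tile. In the rack, the side view shows the bushing in the middle, to be confirmed in a close crop.

Run:
```python
from h import *
a=cv2.imread('pics/scene0.png'); b=cv2.imread('pics/side0.png')
f=lambda im,x,y,w_,h_,s:cv2.resize(im[y:y+h_,x:x+w_],None,fx=s,fy=s,interpolation=cv2.INTER_CUBIC)
A=f(a,150,170,100,75,4); B=f(a,165,235,100,75,4); C=f(b,265,200,100,75,4); D=f(b,280,235,100,75,4)
cv2.imwrite('pics/c1.png',np.vstack([np.hstack([A,B]),np.hstack([C,D])]))
# nest outer tile corners guess: threshold white rims centroid
for n,c,z in [('hex',(193,200),.01),('square',(302,338),.01),('round',(396,330),.01),('small',(497,283),.01)]:
    x,y=c; im=a[y-40:y+40,x-40:x+40]
    m=(im.min(2)>170).astype(np.uint8)
    k,l,s,ce=cv2.connectedComponentsWithStats(m); i=1+np.argmax(s[1:,4])
    cs,_=cv2.findContours((l==i).astype(np.uint8),cv2.RETR_EXTERNAL,cv2.CHAIN_APPROX_NONE)
    P=np.array([w('scene0',*(p[0]+[x-40,y-40]),z)[:2] for p in cs[0]],np.float32)
    (cx,cy),(w_,h_),an=cv2.minAreaRect(P)
    cc=cv2.minEnclosingCircle(P)
    print(n,s[i],ce[i]+[x-40,y-40],'rect',cx,cy,w_,h_,an,'circ',cc)
```

```text
hex [ 25  29  29  21 175] [191.96 198.96] rect 0.4480222761631012 -0.3310353755950928 0.05576112121343613 0.06308718770742416 18.785799026489258 circ ((0.44808411598205566, -0.3312128186225891), 0.0327676422894001)
square [ 14  14  52  50 548] [301.57481752 337.64781022] rect 0.6766293048858643 0.01261885091662407 0.09546175599098206 0.09475340694189072 22.80167007446289 circ ((0.676314115524292, 0.013169705867767334), 0.06556762754917145)
round [ 20  20  41  38 361] [395.91689751 328.9833795 ] rect 0.6029887199401855 0.17951229214668274 0.0761975646018982 0.07603279501199722 60.414642333984375 circ ((0.603359043598175, 0.1796790212392807), 0.03916498273611069)
small [ 25  27  29  26 216] [496.15740741 282.9537037 ] rect 0.4415229856967926 0.3461969494819641 0.05607300251722336 0.056496743112802505 45.85880661010742 circ ((0.44157224893569946, 0.34594500064849854), 0.029042189940810204)
```

View pics/c1.png

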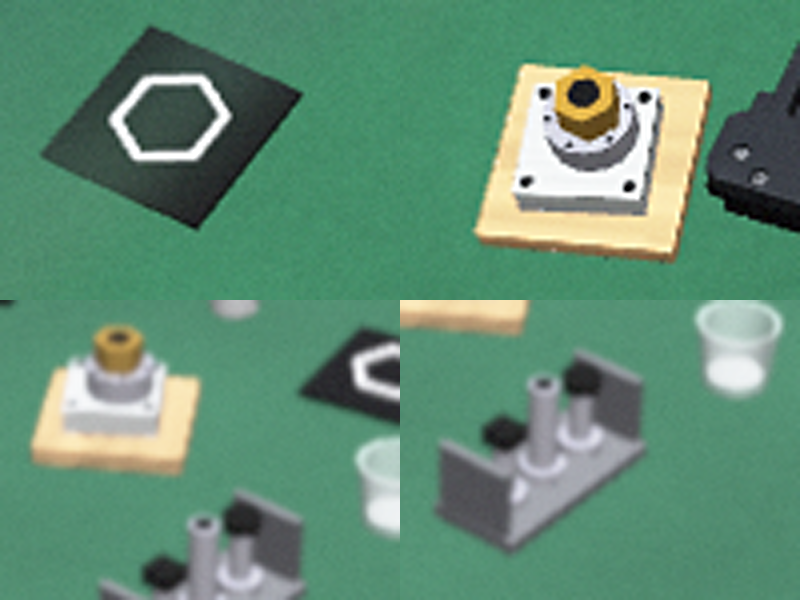

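Crops confirm a brass hexagon nut with a dark bore on the round cover on the square flange (nut top at ~(211,258)). The bushing is the middle one in the rack, with the round head on one side and the square head on the other.

Run:
```python
from h import *
print('nut',w('scene0',210.75,258.25,.075))
print('bush',w('side0',280+(543-400)/4,235+(384-300)/4,.074))
for n,p in {'hex':[(187.5,176.75),(225.5,193.5),(199.5,227.25),(160,208.75)]}.items():
    P=np.array([w('scene0',*q,.006)[:2] for q in p]);print(n,P.mean(0),[round(float(np.degrees(np.arctan2(*(P[(i+1)%4]-P[i])[::-1])))%90,1) for i in range(4)])
```

```text
nut [ 0.60610337 -0.19779854  0.075     ]
bush [ 0.48224201 -0.01594293  0.074     ]
hex [ 0.45041586 -0.32778309] [81.0, 81.6, 80.8, 80.8]
```

Call:
carry_out:
  moves:
    - [-1.1,-5,-1.8,0]
    - [-1.1,-5,-1.8,0]
    - [-1.1,-5,-1.8,0]
    - [-1.1,-4.8,-1.8,0]
    - [0,0,0,0]
    - [0,0,0,0]
  hand: 8.7

```text
time_s: 0.75
tool_pos: [0.6046, -0.1904, 0.3318]
tool_rot: [-131.0, 89.8, 139.3]
force: [-0.2, 1.9, 0.2]
grip_width: 0.0871
```

Run:
```python
from h import *
o=snap('wrist','w1');print(o['tool_pos'],o['tool_rot'],o['time_s'],o['force'])
crop('w1',0,0,640,480,1.25,'w1b')
```

```text
[ 0.60460539 -0.19042331  0.33178552] [-130.99845499   89.75442904  139.31680194] 0.75 [-0.17289345  1.88325167  0.19738778]
```

View pics/w1b.png

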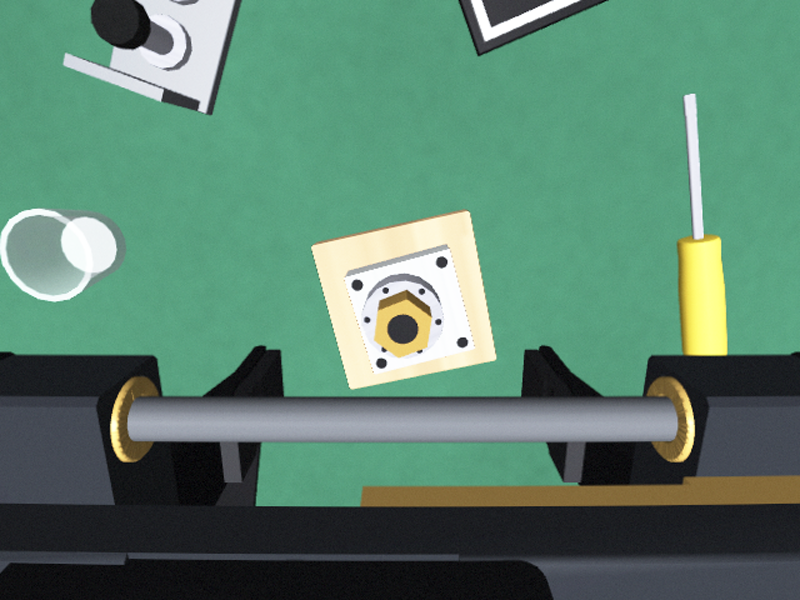

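Wrist view: whole stack visible, nut bore at (402,329) in the 1.25x picture, flange turned ~15°. Enlarging.

```bash
python3 -c "
from h import *
crop('w1',240,160,165,155,4.8,'w1c')"
```

```text
(no output)
```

View pics/w1c.png

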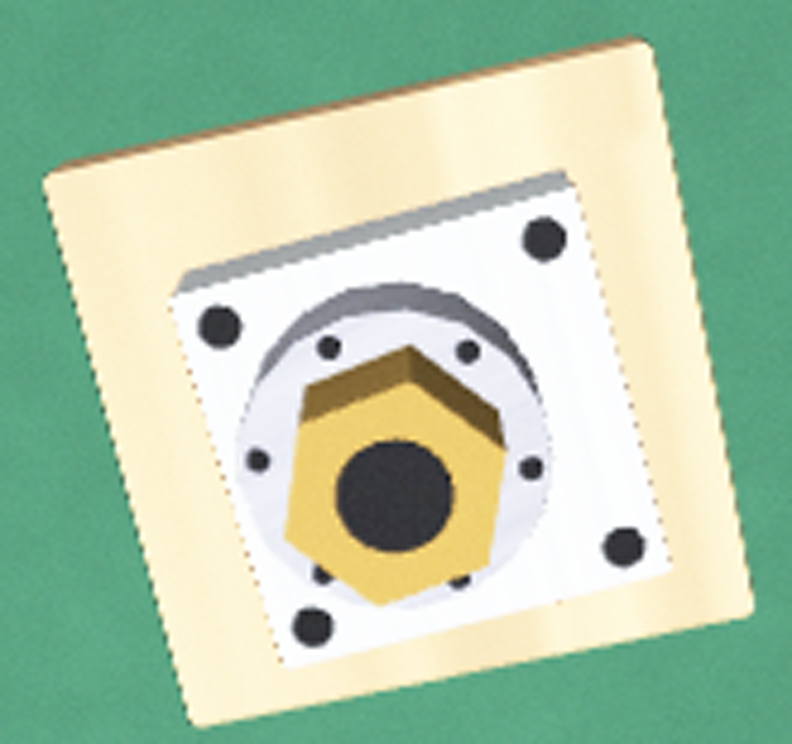

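```bash
cat >> h.py <<'E'
def jaw(o):
    from scipy.spatial.transform import Rotation as R
    y=R.from_euler('xyz',o['tool_rot'],degrees=True).as_matrix()[:,1]; return np.degrees(np.arctan2(y[1],y[0]))
E
python3 - <<'E'
from h import *
f=lambda L,z:np.array([w('w1',240+x/4.8,160+y/4.8,z)[:2] for x,y in L])
N=f([(408,382),(503,447),(490,563),(383,605),(286,541),(300,422)],.075)
F=f([(220,327),(545,239),(625,547),(314,627)],.035)
C=f([(329,347),(468,351),(531,468),(460,580),(322,574),(258,460)],.055)
ang=lambda P:[round(float(np.degrees(np.arctan2(*(P[(i+1)%len(P)]-P[i])[::-1]))),1) for i in range(len(P))]
ln=lambda P:np.linalg.norm(np.roll(P,-1,0)-P,axis=1).round(4)
for n,P in zip('NFC',(N,F,C)): print(n,P.mean(0),ang(P),ln(P))
print('jaw',jaw(sensors.get_obs()))
E
```

```text
N [ 0.60432728 -0.19825215] [-35.0, -94.9, -156.8, 145.1, 83.1, 21.4] [0.0154 0.0164 0.0156 0.0159 0.0168 0.0152]
F [ 0.60905137 -0.20280033] [15.8, -74.2, -164.2, 106.0] [0.051  0.051  0.0508 0.051 ]
C [ 0.6042482  -0.20056852] [-1.3, -61.6, -119.9, 177.7, 117.6, 58.6] [0.0197 0.0197 0.02   0.0202 0.0197 0.0197]
jaw 0.2734639975140508
```

Call:
carry_out:
  moves:
    - [0,-0.8,-0.5,-0.11]
    - [0,-0.1,-4,0]
    - [0,0,-2.5,0]
    - [0,0,0,0]
  hand: 8.7
  force: 20

```text
time_s: 1.2
tool_pos: [0.6068, -0.1955, 0.2625]
tool_rot: [150.8, 89.8, 54.9]
force: [-0.3, -0.0, 0.1]
grip_width: 0.087
```

Run:
```python
from h import *
o=sensors.get_obs();print(o['tool_pos'],jaw(o),o['time_s'])
f=lambda L,z:np.array([w('scene0',150+x/4,170+y/4,z)[:2] for x,y in L])
P=f([(142,75),(208,74),(232,117),(200,159),(135,160),(109,118)],.010)
print(P.mean(0),[round(float(np.degrees(np.arctan2(*(P[(i+1)%6]-P[i])[::-1])))%60,1) for i in range(6)])
```

```text
[ 0.60676566 -0.19547059  0.2625416 ] -5.869033987528512 1.2
[ 0.44828977 -0.32904607] [49.9, 48.1, 52.5, 49.8, 51.4, 53.7]
```

Call:
carry_out:
  moves:
    - [-0.25,-0.28,-0.8,0]
    - [0,0,-0.8,0]
    - [0,0,0,0]

```text
time_s: 1.5
tool_pos: [0.606, -0.1958, 0.2484]
tool_rot: [119.8, 89.7, 24.1]
force: [-0.1, 0.6, 0.1]
grip_width: 0.0871
```

Call:
carry_out:
  moves:
    - [-0.25,-0.3,-0.5,0]
    - [-0.1,-0.2,-0.3,0]
    - [0,0,0,0]

```text
time_s: 1.8
tool_pos: [0.6031, -0.2014, 0.242]
tool_rot: [103.7, 89.5, 8.1]
force: [-0.2, -0.3, 0.5]
grip_width: 0.0869
```

Call:
carry_out:
  moves:
    - [0.1,0.25,0.1,0]
    - [0,0,0,0]
    - [0,0,0,0]

```text
time_s: 2.1
tool_pos: [0.6043, -0.1991, 0.2439]
tool_rot: [101.1, 89.4, 5.5]
force: [0.5, -0.0, -0.4]
grip_width: 0.0868
```

Call:
carry_out:
  moves:
    - [0,0,0,0]
    - [0,0,0,0]
    - [0,0,0,0]
    - [0,0,0,0]
    - [0,0,0,0]
    - [0,0,0,0]
    - [0,0,0,0]
    - [0,0,0,0]
  hand: 0
  force: 20

```text
time_s: 2.9
tool_pos: [0.6044, -0.1989, 0.2441]
tool_rot: [100.8, 89.4, 5.2]
force: [-0.3, -0.3, 0.8]
grip_width: 0.0313
```

Call:
carry_out:
  moves:
    - [0,0,0,0]
    - [0,0,0,0]
    - [0,0,0,0]

```text
time_s: 3.2
tool_pos: [0.6044, -0.1989, 0.2441]
tool_rot: [101.2, 89.4, 5.6]
force: [0.3, 0.5, -0.0]
grip_width: 0.0277
```

Call:
carry_out:
  moves:
    - [0,0,2,0]
    - [0,0,3,0]
    - [-2,-2,0.5,0.1]
    - [-3,-2.5,0,0.1]
    - [-3,-2.5,0,0.1]
    - [-3,-2.5,0,0.1]
    - [-2.5,-2,0,0.08]
    - [-1,-1,0,0]
    - [0,0,0,0]
    - [0,0,0,0]

```text
time_s: 4.2
tool_pos: [0.4533, -0.3251, 0.2996]
tool_rot: [104.7, 89.5, 37.9]
force: [0.4, -0.1, -1.4]
grip_width: 0.0281
```

Run:
```python
from h import *
o=snap('wrist','w2');print(o['tool_pos'],jaw(o),o['time_s'],o['grip_width'])
```

```text
[ 0.45333732 -0.325079    0.29960456] 23.214239267410207 4.2 0.028094331179219043
```

View pics/w2.png

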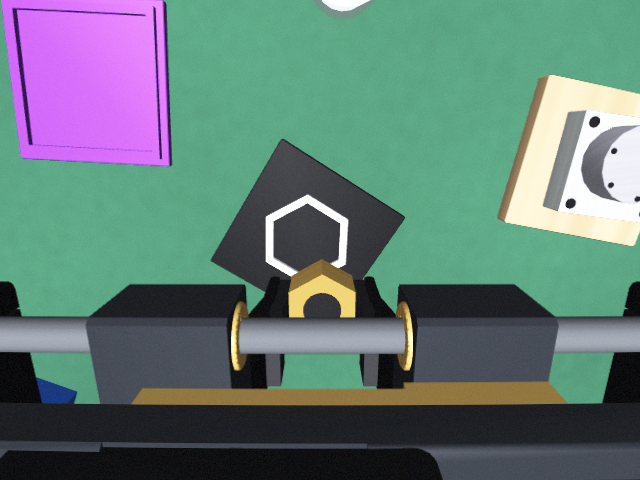

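Nut held squarely by its flats; hex rim centre at about (306.5,240), its left/right flats parallel to the jaws' pads.

Run:
```python
from h import *
print(w('w2',306.5,239.8,.010)); P=np.array([w('w2',*q,.01)[:2] for q in [(307,195),(348,218),(347,260),(265,262),(266,219)]])
for i,j in ((0,1),(1,2),(3,4),(4,0)): d=P[j]-P[i]; print(np.degrees(np.arctan2(d[1],d[0]))%60, np.hypot(*d))
```

```text
[ 0.44604162 -0.32992559  0.01      ]
53.583731960500984 0.033096031545903834
52.90701379726289 0.031198275734094193
49.741124167798276 0.032022641057461027
53.49389049365448 0.03367948629024724
```

Call:
carry_out:
  moves:
    - [-0.6,-0.5,-3,-0.02]
    - [0,0,-3,0]
    - [0,0,-2,0]
    - [0,0,0,0]
    - [0,0,0,0]

```text
time_s: 4.75
tool_pos: [0.4542, -0.3242, 0.2186]
tool_rot: [91.3, 89.2, 24.0]
force: [0.0, -0.1, -0.7]
grip_width: 0.0278
```

Call:
carry_out:
  moves:
    - [-0.7,-0.6,-0.5,0]
    - [0,0,0,0]
    - [0,0,0,0]

```text
time_s: 5.05
tool_pos: [0.4487, -0.3303, 0.216]
tool_rot: [79.1, 89.1, 12.0]
force: [0.7, -0.2, 0.0]
grip_width: 0.028
```

Call:
carry_out:
  moves:
    - [-0.1,0,-1,0]
    - [-0.1,0,-0.8,0]
    - [0,0,0,0]
    - [0,0,0,0]

```text
time_s: 5.45
tool_pos: [0.4467, -0.3309, 0.1977]
tool_rot: [74.1, 89.0, 6.9]
force: [0.1, 0.3, -1.3]
grip_width: 0.0279
```

Call:
carry_out:
  moves:
    - [0.05,0,-0.25,0]
    - [0,0,0,0]
    - [0,0,0,0]

```text
time_s: 5.75
tool_pos: [0.4474, -0.331, 0.1953]
tool_rot: [73.0, 88.9, 5.7]
force: [0.7, 0.3, 0.2]
grip_width: 0.0276
```

Call:
carry_out:
  moves:
    - [0,0,-0.05,0]
    - [0,0,0,0]
    - [0,0,0,0]
    - [0,0,0,0]
    - [0,0,0,0]
  hand: 5

```text
time_s: 6.25
tool_pos: [0.4479, -0.3311, 0.1953]
tool_rot: [70.9, 88.9, 3.7]
force: [-0.3, 0.0, -0.2]
grip_width: 0.0491
```

Call:
carry_out:
  moves:
    - [0,0,2,0]
    - [0,0,4,0]
    - [0,0,3,0]
    - [3,2,1,-0.1]
    - [4,3,0,-0.1]
    - [4,3,0,-0.1]
    - [3,3,0,-0.1]
    - [1.5,2,0,0]
    - [0,0,0,0]
    - [0,0,0,0]
  hand: 8.7

```text
time_s: 7.25
tool_pos: [0.6054, -0.1966, 0.3004]
tool_rot: [79.3, 88.8, -12.1]
force: [-1.0, 0.4, -1.1]
grip_width: 0.0868
```

Run:
```python
from h import *
o=snap('wrist','w3');print(o['tool_pos'],o['tool_rot'],jaw(o),o['time_s'])
crop('w3',160,120,320,240,2.5,'w3b')
```

```text
[ 0.60535825 -0.19661395  0.30043408] [ 79.34615098  88.75733818 -12.09541135] -1.439113477669418 7.25
```

View pics/w3b.png

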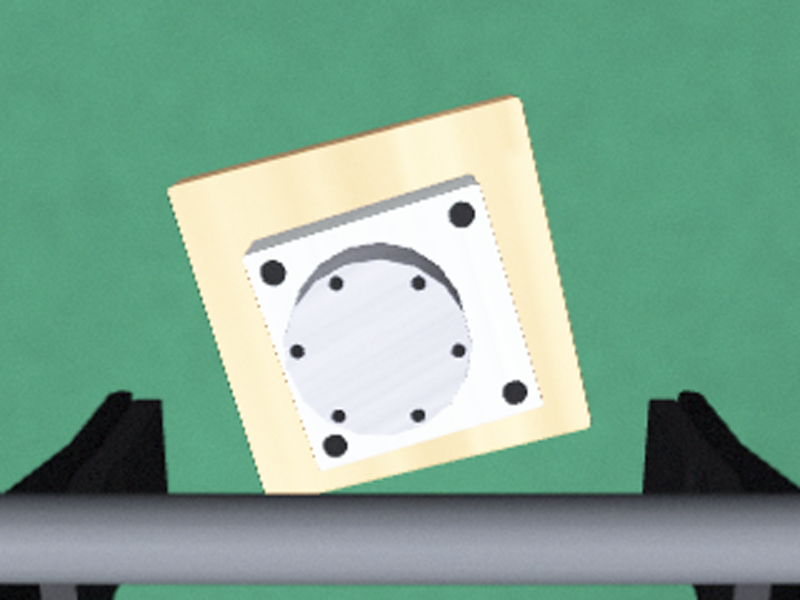

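Cover and flange undisturbed; cover screw holes centred around (378,350) in this crop.

Run:
```python
from h import *
f=lambda L,z:np.array([w('w3',160+x/2.5,120+y/2.5,z)[:2] for x,y in L])
print(f([(336,283),(418,283),(459,351),(418,415),(339,415),(297,351)],.055).mean(0))
F=f([(273,272),(462,214),(515,391),(335,445)],.035);d=F[1]-F[0];print(F.mean(0),np.degrees(np.arctan2(d[1],d[0])))
```

```text
[ 0.60421905 -0.20036577]
[ 0.60892588 -0.2024589 ] 15.698044210688439
```

Call:
carry_out:
  moves:
    - [-0.1,-0.35,-3,0]
    - [0,0,-2.5,0]
    - [0,0,-1,0]
    - [0,0,0,0]
    - [0,0,0,0]
  force: 30

```text
time_s: 7.8
tool_pos: [0.6007, -0.2075, 0.2358]
tool_rot: [72.4, 88.6, -19.7]
force: [0.2, 0.1, 0.0]
grip_width: 0.087
```

Call:
carry_out:
  moves:
    - [0.35,0.7,-0.5,0]
    - [0,0,-0.5,0]
    - [0,0,0,0]
    - [0,0,0,0]

```text
time_s: 8.2
tool_pos: [0.6056, -0.2006, 0.2285]
tool_rot: [73.2, 88.3, -18.8]
force: [-0.4, -0.2, -0.1]
grip_width: 0.087
```

Run:
```python
from h import *
from scipy.spatial.transform import Rotation as R
o=sensors.get_obs();print(o['tool_pos'],jaw(o),R.from_euler('xyz',o['tool_rot'],degrees=True).as_matrix()[:,0],o['qpos'])
```

```text
[ 0.6055542  -0.2006031   0.22854281] -2.034035474131912 [ 0.02794203 -0.00951227 -0.99956428] [15.06105348 24.0265543   1.06284384 96.67057416 -0.41547031 57.61772877
 14.20185736]
```

Call:
carry_out:
  moves:
    - [0,0,1.5,0.15]
    - [0,0,1,0.15]
    - [0,0,0,0.15]
    - [0,0,0,0.15]
    - [0,0,0,0.15]
    - [0,0,0,0.15]
    - [0,0,0,0.15]
    - [0,0,0,0.15]
    - [0,0,0,0.15]
    - [0,0,0,0.15]
    - [0,0,0,0.15]
    - [0,0,0,0.15]

```text
time_s: 9.4
tool_pos: [0.607, -0.2002, 0.2591]
tool_rot: [60.4, 88.2, 71.8]
force: [-0.7, 0.2, 0.3]
grip_width: 0.0866
```

```bash
cat >> h.py <<'E'
def st():
    from scipy.spatial.transform import Rotation as R
    o=sensors.get_obs();M=R.from_euler('xyz',o['tool_rot'],degrees=True).as_matrix()
    g=o['tool_pos']+M[:,0]*env.grip_depth
    print('t',o['time_s'],'tcp',o['tool_pos'].round(4),'grasp',g.round(4),'tipz',(o['tool_pos'][2]+M[2,0]*.182).round(4),'jaw',round(jaw(o),2),'tilt',np.degrees(M[:2,0]).round(2),'q7',o['qpos'][6].round(1),'gw',o['grip_width'].round(4),'F',o['force'].round(1)); return g,o
E
python3 -c "from h import *
st()"
```

```text
Traceback (most recent call last):
  File "h.py", line 23, in st
    print('t',o['time_s'],'tcp',o['tool_pos'].round(4),'grasp',g.round(4),'tipz',(o['tool_pos'][2]+M[2,0]*.182).round(4),'jaw',round(jaw(o),2),'tilt',np.degrees(M[:2,0]).round(2),'q7',o['qpos'][6].round(1),'gw',o['grip_width'].round(4),'F',o['force'].round(1)); return g,o
                                                                                                                                                                                                                   ^^^^^^^^^^^^^^^^^^^^^
AttributeError: 'float' object has no attribute 'round'
```

```bash
sed -i "s/o\['grip_width'\].round(4)/round(float(o['grip_width']),4)/; s/round(jaw(o),2)/round(float(jaw(o)),2)/" h.py; python3 -c "from h import *
st()"
```

```text
t 9.4 tcp [ 0.607  -0.2002  0.2591] grasp [ 0.6087 -0.1952  0.0957] tipz 0.0772 jaw 101.42 tilt [0.57 1.74] q7 113.3 gw 0.0866 F [-0.7  0.2  0.3]
```

Call:
carry_out:
  moves:
    - [-0.45,-0.5,-0.5,0.08]
    - [0,0,-2,0]
    - [0,0,0,0]
    - [0,0,0,0]

```text
time_s: 9.8
tool_pos: [0.6033, -0.2059, 0.2359]
tool_rot: [53.3, 88.2, 69.7]
force: [-0.3, -1.1, 1.1]
grip_width: 0.0872
```

```bash
python3 -c "from h import *
st()"
```

```text
t 9.8 tcp [ 0.6033 -0.2059  0.2359] grasp [ 0.6051 -0.201   0.0725] tipz 0.054 jaw 106.39 tilt [0.63 1.71] q7 118.3 gw 0.0872 F [-0.3 -1.1  1.1]
```

Call:
carry_out:
  moves:
    - [-0.1,0.05,-0.8,0]
    - [0,0,-0.4,0]
    - [0,0,0,0]
    - [0,0,0,0]

```text
time_s: 10.2
tool_pos: [0.603, -0.2051, 0.2251]
tool_rot: [48.7, 88.2, 65.0]
force: [-0.0, -0.1, 0.2]
grip_width: 0.0869
```

```bash
python3 -c "from h import *
st()"
```

```text
t 10.2 tcp [ 0.603  -0.2051  0.2251] grasp [ 0.6052 -0.2004  0.0616] tipz 0.0431 jaw 106.4 tilt [0.77 1.65] q7 118.1 gw 0.0869 F [-0.  -0.1  0.2]
```

Call:
carry_out:
  moves:
    - [0,0,0,0]
    - [0,0,0,0]
    - [0,0,0,0]
    - [0,0,0,0]
    - [0,0,0,0]
    - [0,0,0,0]
    - [0,0,0,0]
    - [0,0,0,0]
    - [0,0,0,0]
    - [0,0,0,0]
  hand: 0
  force: 30

```text
time_s: 11.2
tool_pos: [0.6034, -0.205, 0.2259]
tool_rot: [46.4, 88.2, 62.8]
force: [-0.1, -0.9, -0.4]
grip_width: 0.0453
```

Call:
carry_out:
  moves:
    - [0,0,2,0]
    - [0,0,3,0]
    - [0,3,3,0]
    - [0,4,0,0]
    - [0,4,0,0]
    - [0,4,0,0]
    - [0,4,0,0]
    - [0,4,0,0]
    - [0,4,0,0]
    - [0,4,0,0]
    - [0,3,0,0]
    - [0,0,0,0]

```text
time_s: 12.4
tool_pos: [0.5965, 0.1447, 0.3048]
tool_rot: [59.3, 88.3, 75.3]
force: [-0.4, -0.5, -1.3]
grip_width: 0.0448
```

```bash
python3 -c "from h import *
st()"
```

```text
t 12.4 tcp [0.5965 0.1447 0.3048] grasp [0.5978 0.1495 0.1413] tipz 0.1228 jaw 105.98 tilt [0.44 1.67] q7 83.7 gw 0.0448 F [-0.4 -0.5 -1.3]
```

Call:
carry_out:
  moves:
    - [0.4,3,-1,0]
    - [0,0,-3,0]
    - [0,0,-3,0]
    - [0,0,-1,0]
    - [0,0,0,0]
    - [0,0,0,0]

```text
time_s: 13.0
tool_pos: [0.6009, 0.1737, 0.2227]
tool_rot: [56.3, 88.4, 72.3]
force: [0.2, -0.5, -1.0]
grip_width: 0.0446
```

```bash
python3 -c "from h import *
st()
snap('side','s2'); a=cv2.imread('pics/s2.png')[250:370,150:310];cv2.imwrite('pics/s2b.png',cv2.resize(a,None,fx=5,fy=5,interpolation=cv2.INTER_CUBIC))"
```

```text
t 13.0 tcp [0.6009 0.1737 0.2227] grasp [0.6023 0.178  0.0593] tipz 0.0408 jaw 105.96 tilt [0.48 1.51] q7 78.9 gw 0.0446 F [ 0.2 -0.5 -1. ]
```

Call:
carry_out:
  moves:
    - [0,0.15,-1.2,0]
    - [0,0,-0.9,0]
    - [0,0,0,0]
    - [0,0,0,0]

```text
time_s: 13.45
tool_pos: [0.6027, 0.1745, 0.2036]
tool_rot: [45.7, 88.2, 61.5]
force: [-0.4, 0.4, -2.4]
grip_width: 0.0451
```

```bash
python3 -c "from h import *
st()"
```

```text
t 13.45 tcp [0.6027 0.1745 0.2036] grasp [0.6051 0.1789 0.0402] tipz 0.0217 jaw 105.84 tilt [0.84 1.54] q7 78.2 gw 0.0451 F [-0.4  0.4 -2.4]
```

Call:
carry_out:
  moves:
    - [-0.25,0.05,-0.4,0]
    - [0,0,-0.2,0]
    - [0,0,0,0]
    - [0,0,0,0]

```text
time_s: 13.85
tool_pos: [0.6, 0.1752, 0.1976]
tool_rot: [44.7, 88.2, 60.5]
force: [-0.5, 0.5, -2.0]
grip_width: 0.045
```

```bash
python3 -c "from h import *
st()"
```

```text
t 13.85 tcp [0.6    0.1752 0.1976] grasp [0.6026 0.1797 0.0342] tipz 0.0157 jaw 105.86 tilt [0.88 1.55] q7 78.0 gw 0.045 F [-0.5  0.5 -2. ]
```

Call:
carry_out:
  moves:
    - [0,0,-0.15,0]
    - [0,0,0,0]
    - [0,0,0,0]

```text
time_s: 14.15
tool_pos: [0.6005, 0.1754, 0.1973]
tool_rot: [42.5, 88.2, 58.4]
force: [-0.2, -0.8, -1.7]
grip_width: 0.0448
```

Call:
carry_out:
  moves:
    - [0,0,-0.2,0]
    - [0,0,0,0]
    - [0,0,0,0]

```text
time_s: 14.45
tool_pos: [0.6009, 0.1757, 0.1973]
tool_rot: [40.5, 88.1, 56.3]
force: [-0.2, 0.6, -1.7]
grip_width: 0.0451
```

Call:
carry_out:
  moves:
    - [0,0,-0.4,0]
    - [0,0,0,0]

```text
time_s: 14.65
tool_pos: [0.6015, 0.1761, 0.1976]
tool_rot: [37.6, 88.1, 53.4]
force: [-0.1, -0.6, -2.1]
grip_width: 0.0452
```

```bash
python3 -c "from h import *
st(); snap('side','s3'); snap('scene','sc3'); a=cv2.imread('pics/s3.png')[265:365,175:295];b=cv2.imread('pics/sc3.png')[270:370,336:456]
f=lambda x:cv2.resize(x,None,fx=3.3,fy=3.3,interpolation=cv2.INTER_CUBIC);cv2.imwrite('pics/s3b.png',np.hstack([f(a),f(b)]))"
```

```text
t 14.65 tcp [0.6015 0.1761 0.1976] grasp [0.6047 0.1804 0.0342] tipz 0.0157 jaw 105.84 tilt [1.11 1.49] q7 77.8 gw 0.0452 F [-0.1 -0.6 -2.1]
```

View pics/s3b.png

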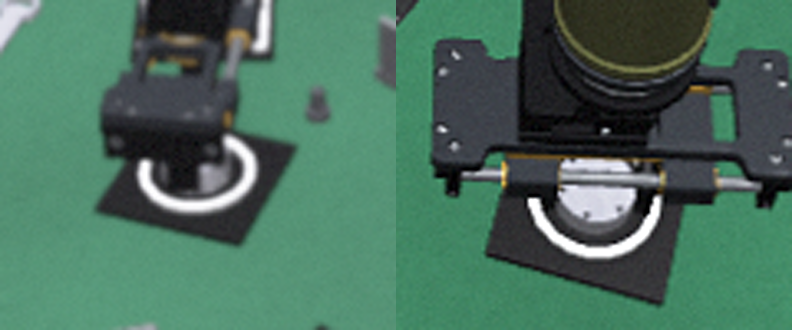

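The cover is inside the large rim and no longer descending, so it is on the floor. Release.

Call:
carry_out:
  moves:
    - [0,0,0,0]
    - [0,0,0,0]
    - [0,0,0,0]
    - [0,0,0,0]
    - [0,0,0,0]
  hand: 7

```text
time_s: 15.25
tool_pos: [0.6013, 0.1758, 0.1951]
tool_rot: [40.2, 88.2, 56.0]
force: [-1.1, 0.5, -0.7]
grip_width: 0.0685
```

Call:
carry_out:
  moves:
    - [0,0,2,0]
    - [0,0,4,0]
    - [0,-2,4,0]
    - [0,-4,0,0]
    - [0,-4,0,0]
    - [0,-4,0,0]
    - [0,-4,0,0]
    - [0,-4,0,0]
    - [0,-4,0,0]
    - [0,-4,0,0]
    - [0,-3.5,0,0]
    - [0,0,0,0]
  hand: 8.7

```text
time_s: 16.45
tool_pos: [0.5964, -0.17, 0.2989]
tool_rot: [37.8, 88.2, 54.0]
force: [-0.2, -0.5, 0.2]
grip_width: 0.0871
```

```bash
python3 -c "from h import *
st(); snap('scene','sc4'); snap('wrist','w4')
b=cv2.imread('pics/sc4.png')[290:370,336:456];c=cv2.imread('pics/sc4.png')[160:240,140:260];d=cv2.imread('pics/w4.png')
f=lambda x:cv2.resize(x,(400,267),interpolation=cv2.INTER_CUBIC);cv2.imwrite('pics/c4.png',np.vstack([np.hstack([f(b),f(c)]),np.hstack([f(d),f(d[120:360,160:480])])]))"
```

```text
t 16.45 tcp [ 0.5964 -0.17    0.2989] grasp [ 0.5995 -0.1657  0.1355] tipz 0.117 jaw 106.21 tilt [1.07 1.48] q7 115.7 gw 0.0871 F [-0.2 -0.5  0.2]
```

View pics/c4.png

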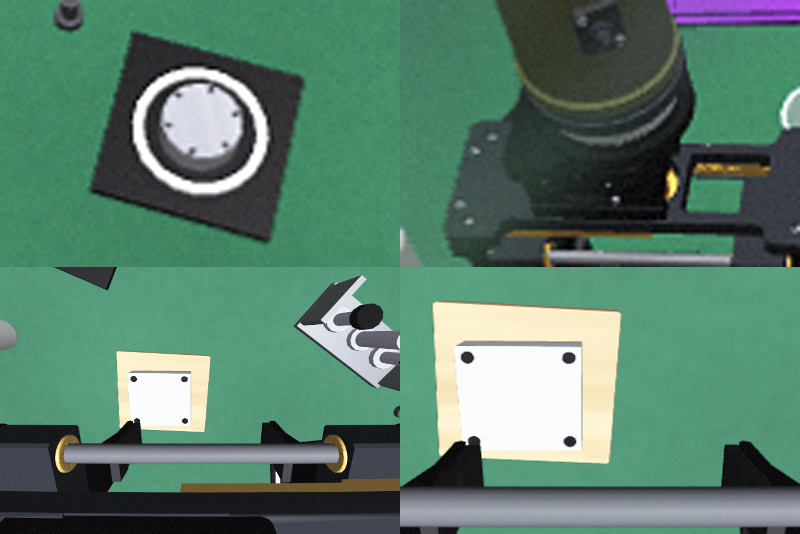

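Cover lies flat inside the large round rim (~(200,125) in the crop); the flange is still on the plywood, square to the jaws. Holes at (467,357), (569,357), (570,441), (474,441).

Call:
carry_out:
  moves:
    - [0.9,-3.5,-1,0]
    - [0,0,-3,0]
    - [0,0,-2,0]
    - [0,0,0,0]
    - [0,0,0,0]
  force: 30

```text
time_s: 17.05
tool_pos: [0.6092, -0.1892, 0.2393]
tool_rot: [40.0, 87.6, 57.4]
force: [-1.0, 0.5, 0.6]
grip_width: 0.0872
```

```bash
python3 -c "from h import *
st()
f=lambda x,y:w('w4',160+x/1.25,120+(y-267)/1.1125,.035)[:2]
F=np.array([f(*q) for q in [(467,357),(569,357),(570,441),(474,441)]]);print(F.mean(0));d=F[1]-F[0];print(np.degrees(np.arctan2(d[1],d[0])))"
```

```text
t 17.05 tcp [ 0.6092 -0.1892  0.2393] grasp [ 0.6129 -0.1834  0.0759] tipz 0.0574 jaw 107.37 tilt [1.3  2.04] q7 117.8 gw 0.0872 F [-1.   0.5  0.6]
[0.54988808 0.0009347 ]
106.29885926539184
```

Call:
carry_out:
  moves:
    - [-0.2,-1.0,0,0]
    - [-0.2,-0.9,0,-0.02]
    - [0,0,0,0]
    - [0,0,0,0]

```text
time_s: 17.45
tool_pos: [0.6064, -0.2079, 0.2434]
tool_rot: [33.3, 87.5, 49.6]
force: [0.3, 0.6, 0.4]
grip_width: 0.087
```

```bash
python3 -c "from h import *
st()
f=lambda x,y:w('w4',160+(x-400)/1.25,120+(y-267)/1.1125,.035)[:2]
F=np.array([f(*q) for q in [(467,357),(569,357),(570,441),(474,441)]]);print(F.mean(0));d=F[1]-F[0];print(np.degrees(np.arctan2(d[1],d[0])))"
```

```text
t 17.45 tcp [ 0.6064 -0.2079  0.2434] grasp [ 0.6111 -0.2024  0.0801] tipz 0.0616 jaw 106.31 tilt [1.65 1.93] q7 118.6 gw 0.087 F [0.3 0.6 0.4]
[ 0.60814344 -0.2023776 ]
106.08077963742163
```

Call:
carry_out:
  moves:
    - [0,0,0,-0.15]
    - [0,0,0,-0.15]
    - [0,0,0,-0.15]
    - [0,0,0,-0.15]
    - [0,0,0,-0.15]
    - [0,0,0,-0.15]
    - [0,0,0,-0.15]
    - [0,0,0,-0.15]
    - [0,0,0,-0.15]
    - [0,0,0,-0.15]
    - [0,0,0,-0.15]
    - [0,0,0,-0.15]

```text
time_s: 18.65
tool_pos: [0.6075, -0.2084, 0.2495]
tool_rot: [33.9, 87.0, -53.2]
force: [0.5, -0.9, 0.4]
grip_width: 0.087
```

Call:
carry_out:
  moves:
    - [0,0,0,-0.15]
    - [0,0,0,-0.15]
    - [0,0,0,-0.15]
    - [0,0,0,-0.15]
    - [0,0,0,-0.15]
    - [0,0,0,-0.15]
    - [0,0,0,-0.15]
    - [0,0,0,-0.15]
    - [0,0,0,0]
    - [0,0,0,0]

```text
time_s: 19.65
tool_pos: [0.6092, -0.2063, 0.2539]
tool_rot: [41.3, 87.1, -114.5]
force: [0.3, 0.5, -0.1]
grip_width: 0.087
```

```bash
python3 -c "from h import *
st()"
```

```text
t 19.65 tcp [ 0.6092 -0.2063  0.2539] grasp [ 0.6057 -0.2138  0.0906] tipz 0.0721 jaw -65.68 tilt [-1.21 -2.66] q7 -47.3 gw 0.087 F [ 0.3  0.5 -0.1]
```

Call:
carry_out:
  moves:
    - [0.3,1.1,-0.5,-0.14]
    - [0,0,-1.5,0]
    - [0,0,-1,0]
    - [0,0,0,0]
    - [0,0,0,0]

```text
time_s: 20.15
tool_pos: [0.6116, -0.1962, 0.2217]
tool_rot: [41.1, 87.1, -122.0]
force: [0.2, 0.1, 0.9]
grip_width: 0.0872
```

```bash
python3 -c "from h import *
st()"
```

```text
t 20.15 tcp [ 0.6116 -0.1962  0.2217] grasp [ 0.6072 -0.2033  0.0584] tipz 0.0399 jaw -73.04 tilt [-1.55 -2.48] q7 -55.0 gw 0.0872 F [0.2 0.1 0.9]
```

Call:
carry_out:
  moves:
    - [0.1,0.1,-1,-0.017]
    - [0,0,-0.6,0]
    - [0,0,0,0]
    - [0,0,0,0]

```text
time_s: 20.55
tool_pos: [0.6124, -0.1962, 0.2044]
tool_rot: [41.3, 87.1, -122.8]
force: [0.4, 0.6, -1.4]
grip_width: 0.0868
```

```bash
python3 -c "from h import *
st()"
```

```text
t 20.55 tcp [ 0.6124 -0.1962  0.2044] grasp [ 0.6078 -0.2033  0.0411] tipz 0.0226 jaw -74.03 tilt [-1.59 -2.47] q7 -55.8 gw 0.0868 F [ 0.4  0.6 -1.4]
```

Call:
carry_out:
  moves:
    - [0,0,0,0]
    - [0,0,0,0]
    - [0,0,0,0]
    - [0,0,0,0]
    - [0,0,0,0]
    - [0,0,0,0]
    - [0,0,0,0]
    - [0,0,0,0]
  hand: 0
  force: 35

```text
time_s: 21.35
tool_pos: [0.6126, -0.1963, 0.2051]
tool_rot: [42.7, 87.1, -121.4]
force: [0.1, -0.4, -0.0]
grip_width: 0.0641
```

```bash
python3 -c "from h import *
st()"
```

```text
t 21.35 tcp [ 0.6126 -0.1963  0.2051] grasp [ 0.6083 -0.2033  0.0419] tipz 0.0234 jaw -74.01 tilt [-1.52 -2.49] q7 -55.8 gw 0.0641 F [ 0.1 -0.4 -0. ]
```

Call:
carry_out:
  moves:
    - [0,0,2,0]
    - [0,0,3,0]
    - [0.5,2,2,0]
    - [1,4,0,0.06]
    - [1,4,0,0.06]
    - [1.2,4,0,0]
    - [1.2,4,0,0]
    - [1,3,0,0]
    - [0,0,0,0]
    - [0,0,0,0]

```text
time_s: 22.35
tool_pos: [0.6692, 0.0199, 0.2755]
tool_rot: [38.3, 86.9, -118.9]
force: [-0.8, -1.1, -1.3]
grip_width: 0.0635
```

```bash
python3 -c "from h import *
st();snap('wrist','w5')"
```

```text
t 22.35 tcp [0.6692 0.0199 0.2755] grasp [0.665  0.0122 0.1122] tipz 0.0937 jaw -67.15 tilt [-1.49 -2.7 ] q7 -70.1 gw 0.0635 F [-0.8 -1.1 -1.3]
```

View pics/w5.png

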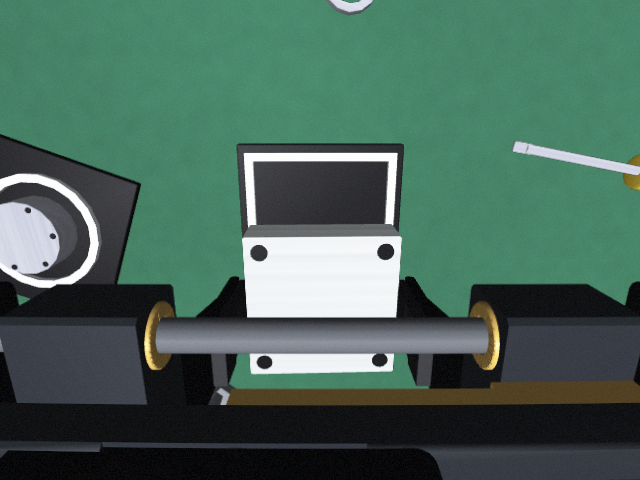

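Flange held squarely over the white square rim; rim outer corners at (245,153) and (396,154).

```bash
python3 -c "from h import *
a=w('w5',245,153,.01);b=w('w5',396,154,.01);d=b-a;print(a,b,np.hypot(*d[:2]),np.degrees(np.arctan2(d[1],d[0])))
u=d[:2]/np.hypot(*d[:2])
for n in ([-u[1],u[0]],[u[1],-u[0]]): print((a+b)[:2]/2+.047*np.array(n))"
```

```text
[0.70040273 0.0732019  0.01      ] [ 0.73534398 -0.01205264  0.01      ] 0.09213700208651256 -67.71391099281692
[0.76136254 0.04839851]
[0.67438417 0.01275075]
```

Call:
carry_out:
  moves:
    - [0.95,0,-1,-0.008]
    - [0,0,-2.5,0]
    - [0,0,-1.5,0]
    - [0,0,0,0]
    - [0,0,0,0]

```text
time_s: 22.9
tool_pos: [0.6797, 0.0131, 0.2223]
tool_rot: [39.7, 86.8, -118.5]
force: [0.0, 0.1, -0.6]
grip_width: 0.0635
```

```bash
python3 -c "from h import *
st()"
```

```text
t 22.9 tcp [0.6797 0.0131 0.2223] grasp [0.6753 0.0051 0.059 ] tipz 0.0405 jaw -68.2 tilt [-1.52 -2.8 ] q7 -70.4 gw 0.0635 F [ 0.   0.1 -0.6]
```

Call:
carry_out:
  moves:
    - [0,0.7,-0.3,0.005]
    - [0,0,0,0]
    - [0,0,-0.7,0]
    - [0,0,0,0]
    - [0,0,0,0]

```text
time_s: 23.4
tool_pos: [0.6807, 0.0203, 0.2143]
tool_rot: [43.7, 86.9, -114.3]
force: [-0.4, 0.8, -1.0]
grip_width: 0.0641
```

```bash
python3 -c "from h import *
st()"
```

```text
t 23.4 tcp [0.6807 0.0203 0.2143] grasp [0.6772 0.0124 0.051 ] tipz 0.0325 jaw -67.93 tilt [-1.26 -2.79] q7 -70.7 gw 0.0641 F [-0.4  0.8 -1. ]
```

Call:
carry_out:
  moves:
    - [-0.25,0.05,-1,0]
    - [0,0,-0.4,0]
    - [0,0,0,0]
    - [0,0,0,0]

```text
time_s: 23.8
tool_pos: [0.6778, 0.0209, 0.199]
tool_rot: [43.4, 86.9, -114.6]
force: [-0.5, -0.6, -1.3]
grip_width: 0.0637
```

```bash
python3 -c "from h import *
st()"
```

```text
t 23.8 tcp [0.6778 0.0209 0.199 ] grasp [0.6742 0.013  0.0357] tipz 0.0172 jaw -67.93 tilt [-1.28 -2.78] q7 -70.8 gw 0.0637 F [-0.5 -0.6 -1.3]
```

Call:
carry_out:
  moves:
    - [0,0,-0.25,0]
    - [0,0,0,0]
    - [0,0,-0.15,0]
    - [0,0,0,0]

```text
time_s: 24.2
tool_pos: [0.6784, 0.0208, 0.1966]
tool_rot: [44.9, 87.0, -113.1]
force: [0.8, 0.6, -1.8]
grip_width: 0.0635
```

```bash
python3 -c "from h import *
st()"
```

```text
t 24.2 tcp [0.6784 0.0208 0.1966] grasp [0.6751 0.0128 0.0333] tipz 0.0148 jaw -67.95 tilt [-1.18 -2.77] q7 -70.8 gw 0.0635 F [ 0.8  0.6 -1.8]
```

Call:
carry_out:
  moves:
    - [0,0,0,0]
    - [0,0,0,0]
    - [0,0,0,0]
    - [0,0,0,0]
  hand: 8

```text
time_s: 24.6
tool_pos: [0.679, 0.0207, 0.1974]
tool_rot: [47.2, 87.0, -110.8]
force: [0.0, -1.1, 0.0]
grip_width: 0.0791
```

Call:
carry_out:
  moves:
    - [0,0,2,0]
    - [0,0,4,0]
    - [0,0,4,0]
    - [-1.5,0,2,0]
    - [-4,-0.5,0,0]
    - [-4,-0.5,0,0]
    - [-4,-0.5,0,0]
    - [-4,-0.5,0,0]
    - [-1,0,0,0]
    - [0,0,0,0]
    - [0,0,0,0]
  hand: 8.7

```text
time_s: 25.7
tool_pos: [0.4875, 0.0002, 0.3217]
tool_rot: [51.8, 87.1, -106.1]
force: [-0.5, 0.3, -1.1]
grip_width: 0.0868
```

```bash
python3 -c "from h import *
st(); snap('scene','sc6'); snap('wrist','w6')
b=cv2.imread('pics/sc6.png')[300:380,250:370];d=cv2.imread('pics/w6.png')
cv2.imwrite('pics/c6.png',np.hstack([cv2.resize(d,(600,450)),cv2.resize(b,(200,133),interpolation=cv2.INTER_CUBIC).copy() if 0 else np.vstack([cv2.resize(b,(200,133),interpolation=cv2.INTER_CUBIC),np.zeros((317,200,3),np.uint8)])]))"
```

```text
t 25.7 tcp [4.875e-01 2.000e-04 3.217e-01] grasp [ 0.4852 -0.0076  0.1584] tipz 0.1399 jaw -67.93 tilt [-0.79 -2.74] q7 -72.9 gw 0.0868 F [-0.5  0.3 -1.1]
```

View pics/c6.png

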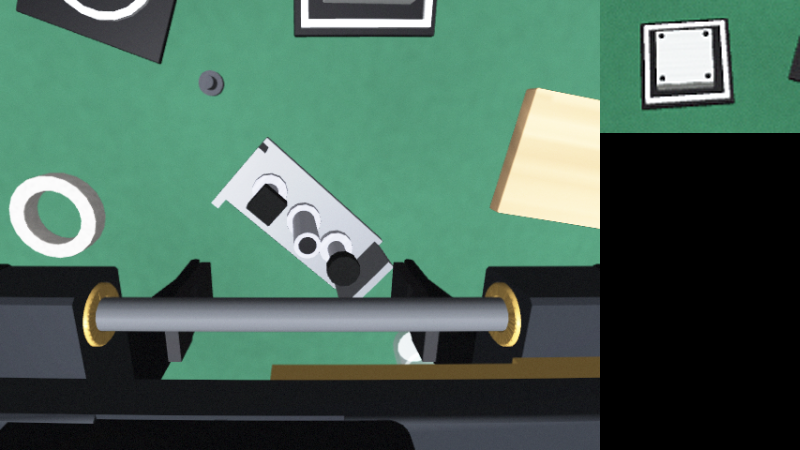

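Flange sits flat in the square rim. Bushing (open bore) is the middle one at ~(307,245), between the square head (266,204) and round head (343,269). Enlarging.

```bash
python3 -c "from h import *
crop('w6',215,135,213,160,3.75,'w6c')"
```

```text
(no output)
```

View pics/w6c.png

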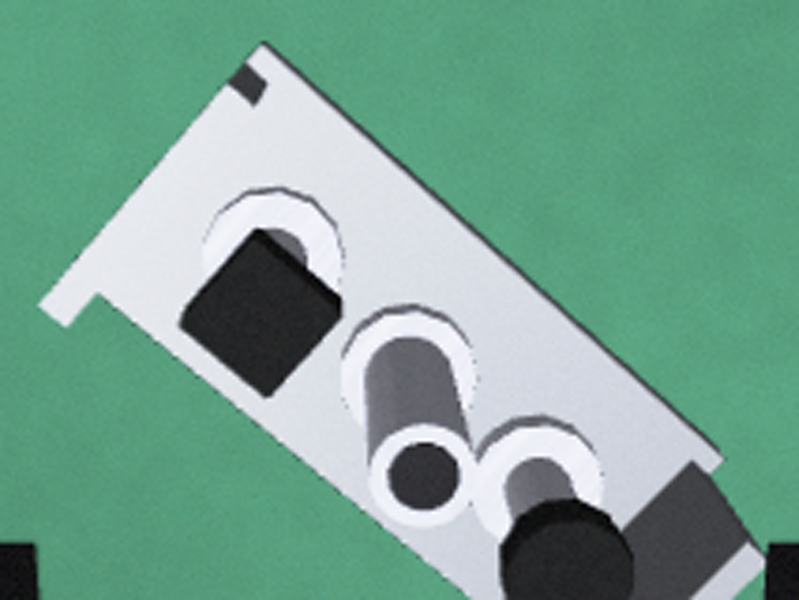

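```bash
python3 -c "from h import *
f=lambda x,y,z:w('w6',215+x/3.75,135+y/3.75,z)[:2]
b=f(422,476,.074);s=f(261,316,.064);r=f(567,568,.064);e1=f(264,42,.01);e2=f(722,458,.01)
an=lambda d:np.degrees(np.arctan2(d[1],d[0]))
print('bush',b,'sq',s,'rd',r,'row',an(r-s),an(e2-e1),np.hypot(*(e2-e1)),np.hypot(*(b-s)),np.hypot(*(b-r)))
print('foot',f(408,372,.018))
a=cv2.imread('pics/sc6.png')[243:323,457:537]
P=None
print('small',w('scene0',496.16,282.95,.01))"
```

```text
bush [ 0.48180252 -0.01711666] sq [0.49494463 0.01646761] rd [ 0.47179378 -0.04942621] row -109.35820015301775 -110.31759708698667 0.12808072003032928 0.036064079307987745 0.033824283265940405
foot [ 0.48299737 -0.01685474]
small [0.44255774 0.34645876 0.01      ]
```

```bash
python3 -c "from h import *
print('cup',w('w6',405/.9375,345/.9375,.0),w('side0',364,252,.0),w('side0',365,240,.05))"
```

```text
cup [ 0.3965361  -0.15963725  0.        ] [ 0.40472363 -0.1788376   0.        ] [ 0.40029273 -0.15951023  0.05      ]
```

Call:
carry_out:
  moves:
    - [0,0,0,0.15]
    - [0,0,0,0.15]
    - [0,0,0,0.15]
    - [0,0,0,0.15]
    - [0,0,0,0.15]
    - [0,0,0,0.08]
    - [0,0,0,0]
    - [0,0,0,0]
  force: 25

```text
time_s: 26.6
tool_pos: [0.4973, 0.0019, 0.3202]
tool_rot: [51.4, 87.0, -58.4]
force: [0.2, 0.2, -0.3]
grip_width: 0.087
```

```bash
python3 -c "from h import *
st()"
```

```text
t 26.6 tcp [0.4973 0.0019 0.3202] grasp [ 0.5018 -0.0053  0.1569] tipz 0.1384 jaw -19.79 tilt [ 1.56 -2.55] q7 -25.0 gw 0.087 F [ 0.2  0.2 -0.3]
```

Call:
carry_out:
  moves:
    - [-1,-0.6,-1,0]
    - [-1,-0.6,-1.5,0]
    - [0,0,-1,0]
    - [0,0,0,0]
    - [0,0,0,0]

```text
time_s: 27.1
tool_pos: [0.4798, -0.0095, 0.2844]
tool_rot: [53.2, 86.9, -56.9]
force: [0.1, -0.1, 0.6]
grip_width: 0.0871
```

```bash
python3 -c "from h import *
st()"
```

```text
t 27.1 tcp [ 0.4798 -0.0095  0.2844] grasp [ 0.4846 -0.0168  0.1211] tipz 0.1027 jaw -20.14 tilt [ 1.67 -2.56] q7 -24.3 gw 0.0871 F [ 0.1 -0.1  0.6]
```

Call:
carry_out:
  moves:
    - [-0.3,0,-1.5,0]
    - [0,0,-2,0]
    - [0,0,-1,0]
    - [0,0,0,0]
    - [0,0,0,0]

```text
time_s: 27.6
tool_pos: [0.4805, -0.008, 0.2416]
tool_rot: [59.7, 86.7, -50.5]
force: [-0.6, -0.3, 0.5]
grip_width: 0.087
```

```bash
python3 -c "from h import *
st()"
```

```text
t 27.6 tcp [ 0.4805 -0.008   0.2416] grasp [ 0.4864 -0.0152  0.0784] tipz 0.0599 jaw -20.15 tilt [ 2.08 -2.52] q7 -24.4 gw 0.087 F [-0.6 -0.3  0.5]
```

Call:
carry_out:
  moves:
    - [-0.5,-0.2,-0.8,0]
    - [-0.1,0,-1,0]
    - [0,0,0,0]
    - [0,0,0,0]

```text
time_s: 28.0
tool_pos: [0.4749, -0.0101, 0.224]
tool_rot: [62.2, 86.6, -48.0]
force: [1.0, 0.3, 1.1]
grip_width: 0.0872
```

```bash
python3 -c "from h import *
st()"
```

```text
t 28.0 tcp [ 0.4749 -0.0101  0.224 ] grasp [ 0.4813 -0.0172  0.0608] tipz 0.0423 jaw -20.16 tilt [ 2.26 -2.5 ] q7 -24.2 gw 0.0872 F [1.  0.3 1.1]
```

Call:
carry_out:
  moves:
    - [0,0,0,0]
    - [0,0,0,0]
    - [0,0,0,0]
    - [0,0,0,0]
    - [0,0,0,0]
    - [0,0,0,0]
    - [0,0,0,0]
    - [0,0,0,0]
    - [0,0,0,0]
    - [0,0,0,0]
    - [0,0,0,0]
    - [0,0,0,0]
  hand: 0
  force: 20

```text
time_s: 29.2
tool_pos: [0.475, -0.0098, 0.2252]
tool_rot: [62.7, 86.7, -47.5]
force: [-0.4, -0.2, 1.3]
grip_width: 0.0173
```

```bash
python3 -c "from h import *
st()"
```

```text
t 29.2 tcp [ 0.475  -0.0098  0.2252] grasp [ 0.4815 -0.0168  0.062 ] tipz 0.0435 jaw -20.16 tilt [ 2.26 -2.46] q7 -24.2 gw 0.0173 F [-0.4 -0.2  1.3]
```

Call:
carry_out:
  moves:
    - [0,0,1,0]
    - [0,0,2,0]
    - [0,0,0.5,0]
    - [0,0,0,0]

```text
time_s: 29.6
tool_pos: [0.4748, -0.0101, 0.2614]
tool_rot: [62.4, 86.6, -47.8]
force: [0.6, 0.4, -1.0]
grip_width: 0.0176
```

```bash
python3 -c "from h import *
st()"
```

```text
t 29.6 tcp [ 0.4748 -0.0101  0.2614] grasp [ 0.4813 -0.0172  0.0982] tipz 0.0797 jaw -20.17 tilt [ 2.26 -2.49] q7 -24.4 gw 0.0176 F [ 0.6  0.4 -1. ]
```

Call:
carry_out:
  moves:
    - [0,0,2.5,0]
    - [0,0,3,0]
    - [0,0,0.5,0]
    - [-0.3,3,0,0]
    - [-0.4,4,0,0]
    - [-0.4,4,0,0]
    - [-0.4,4,0,0]
    - [-0.4,4,0,0]
    - [-0.4,4,0,0]
    - [-0.4,4,0,0]
    - [-0.4,4,0,0]
    - [0,0,0,0]

```text
time_s: 30.8
tool_pos: [0.4369, 0.3083, 0.3104]
tool_rot: [52.2, 86.9, -58.4]
force: [0.1, 0.7, -0.9]
grip_width: 0.0173
```

```bash
python3 -c "from h import *
st();snap('wrist','w7')"
```

```text
t 30.8 tcp [0.4369 0.3083 0.3104] grasp [0.4415 0.3009 0.1472] tipz 0.1287 jaw -20.54 tilt [ 1.61 -2.62] q7 -62.4 gw 0.0173 F [ 0.1  0.7 -0.9]
```

View pics/w7.png

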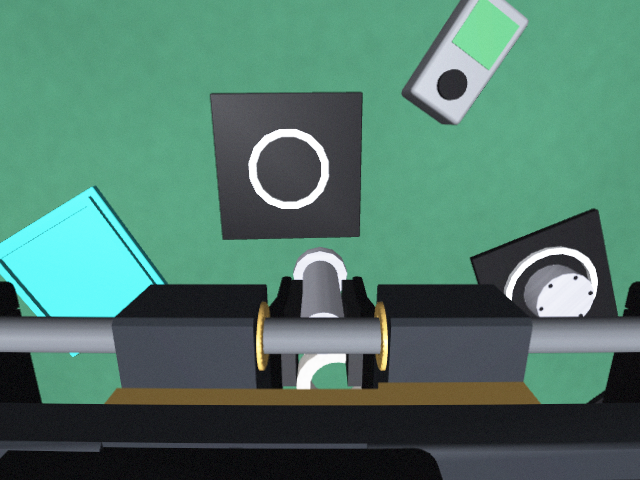

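Bushing held upright; small rim centre at (289,169), its 52 mm foot near (320,270).

```bash
python3 -c "from h import *
print(w('w7',289,169,.01), w('w7',250,169,.01)-w('w7',328,169,.01)); z=.3104-.2142; print(z,w('w7',320,272,z+.008))"
```

```text
[0.4405627  0.34680317 0.01      ] [-0.05123831  0.01954995  0.        ]
0.09620000000000001 [0.44359778 0.30296285 0.1042    ]
```

Call:
carry_out:
  moves:
    - [-0.1,2.5,0,0]
    - [0,1.9,0,0]
    - [0,0,-2,0]
    - [0,0,-2.5,0]
    - [0,0,-0.5,0]
    - [0,0,0,0]
    - [0,0,0,0]

```text
time_s: 31.55
tool_pos: [0.4386, 0.3432, 0.2525]
tool_rot: [42.4, 86.5, -68.8]
force: [0.4, 0.3, -1.3]
grip_width: 0.0173
```

```bash
python3 -c "from h import *
st()"
```

```text
t 31.55 tcp [0.4386 0.3432 0.2525] grasp [0.4423 0.3338 0.0893] tipz 0.0708 jaw -21.13 tilt [ 1.28 -3.3 ] q7 -67.3 gw 0.0173 F [ 0.4  0.3 -1.3]
```

Call:
carry_out:
  moves:
    - [-0.2,1.2,-0.2,0]
    - [0,0,-0.6,0]
    - [0,0,-0.4,0]
    - [0,0,0,0]
    - [0,0,0,0]

```text
time_s: 32.05
tool_pos: [0.4376, 0.3566, 0.2425]
tool_rot: [47.1, 86.5, -64.1]
force: [-0.1, -0.4, -1.3]
grip_width: 0.0173
```

```bash
python3 -c "from h import *
st()"
```

```text
t 32.05 tcp [0.4376 0.3566 0.2425] grasp [0.4419 0.3477 0.0793] tipz 0.0608 jaw -21.19 tilt [ 1.51 -3.11] q7 -68.8 gw 0.0173 F [-0.1 -0.4 -1.3]
```

Call:
carry_out:
  moves:
    - [-0.1,-0.1,-1,0]
    - [0,0,-0.6,0]
    - [0,0,0,0]
    - [0,0,0,0]

```text
time_s: 32.45
tool_pos: [0.4364, 0.3551, 0.2249]
tool_rot: [46.8, 86.5, -64.5]
force: [-0.3, 0.4, -0.5]
grip_width: 0.0172
```

```bash
python3 -c "from h import *
st()"
```

```text
t 32.45 tcp [0.4364 0.3551 0.2249] grasp [0.4407 0.3462 0.0617] tipz 0.0432 jaw -21.21 tilt [ 1.5  -3.14] q7 -69.2 gw 0.0172 F [-0.3  0.4 -0.5]
```

Call:
carry_out:
  moves:
    - [0,0,-0.3,0]
    - [0,0,0,0]
    - [0,0,-0.1,0]
    - [0,0,0,0]

```text
time_s: 32.85
tool_pos: [0.4368, 0.3553, 0.2213]
tool_rot: [47.9, 86.5, -63.4]
force: [0.3, 0.6, -0.7]
grip_width: 0.0175
```

```bash
python3 -c "from h import *
st();snap('side','s8');snap('scene','sc8')
a=cv2.imread('pics/s8.png')[345:435,215:335];b=cv2.imread('pics/sc8.png')[240:330,440:560]
f=lambda x:cv2.resize(x,None,fx=3.3,fy=3.3,interpolation=cv2.INTER_CUBIC);cv2.imwrite('pics/c8.png',np.hstack([f(a),f(b)]))"
```

```text
t 32.85 tcp [0.4368 0.3553 0.2213] grasp [0.4413 0.3464 0.0581] tipz 0.0397 jaw -21.22 tilt [ 1.56 -3.11] q7 -69.3 gw 0.0175 F [ 0.3  0.6 -0.7]
```

View pics/c8.png

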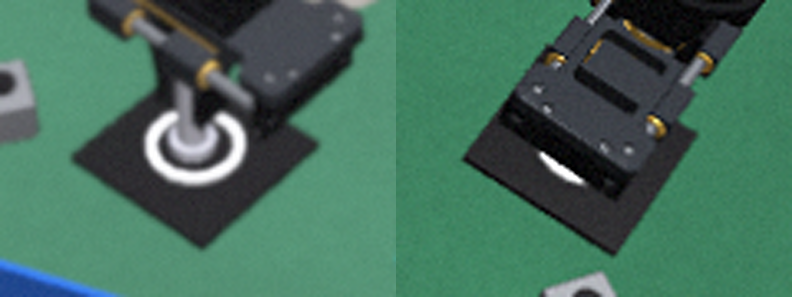

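Bushing foot is inside the small rim at (195,145), standing upright. Release, then rise straight up.

Call:
carry_out:
  moves:
    - [0,0,0,0]
    - [0,0,0,0]
    - [0,0,0,0]
    - [0,0,0,0]
    - [0,0,0,0]
    - [0,0,0,0]
    - [0,0,0,0]
  hand: 6

```text
time_s: 33.65
tool_pos: [0.4369, 0.3554, 0.2216]
tool_rot: [48.8, 86.5, -62.5]
force: [-0.4, 0.0, 0.6]
grip_width: 0.0586
```

Call:
carry_out:
  moves:
    - [0,0,1,0]
    - [0,0,3,0]
    - [0,0,4,0]
    - [0,0,4,0]
    - [0,-3,1,0]
    - [1,-4,0,0]
    - [1,-4,0,0]
    - [1,-4,0,0]
    - [1,-4,0,0]
    - [1,-3,0,0]
    - [0,0,0,0]
    - [0,0,0,0]

```text
time_s: 34.85
tool_pos: [0.4847, 0.1277, 0.3672]
tool_rot: [59.9, 86.5, -51.1]
force: [-0.1, 1.2, -1.1]
grip_width: 0.06
```

```bash
python3 -c "from h import *
st();snap('side','s9');snap('scene','sc9')
a=cv2.imread('pics/s9.png')[180:430,180:430];b=cv2.imread('pics/sc9.png')[130:380,130:550]
f=lambda x,s:cv2.resize(x,None,fx=s,fy=s,interpolation=cv2.INTER_CUBIC)
cv2.imwrite('pics/c9.png',f(b,1.9)); cv2.imwrite('pics/c9s.png',f(a,2.4))"
```

```text
t 34.85 tcp [0.4847 0.1277 0.3672] grasp [0.4909 0.12   0.204 ] tipz 0.1856 jaw -20.96 tilt [ 2.17 -2.69] q7 -41.2 gw 0.06 F [-0.1  1.2 -1.1]
```

View pics/c9s.png

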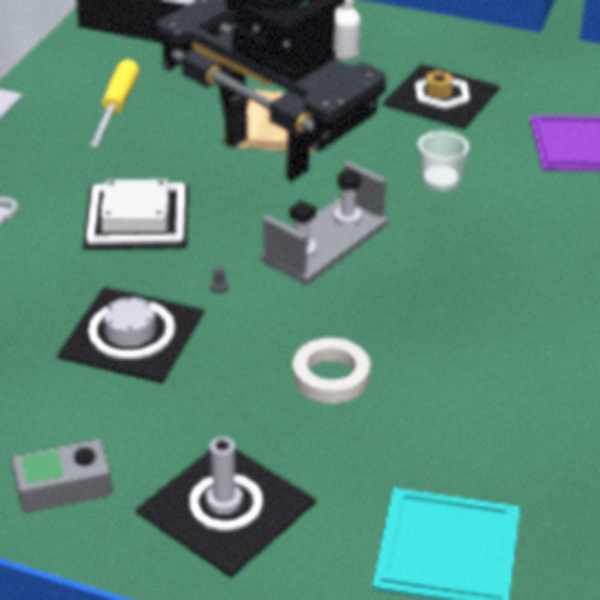

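View pics/c9.png

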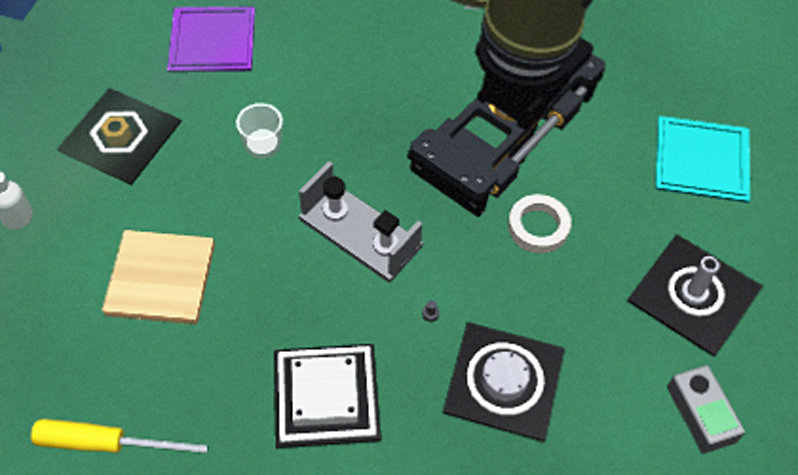

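All four parts are in their rims: nut (117,130), cover (505,370), flange (324,390), bushing standing (705,280). Both plungers stand in the rack, and the gripper touches nothing.

```bash
python3 -c "from h import *
print(env.sign_off())"
```

```text
the job is handed in; nothing more can be done
None
```

I took the stack apart in the order asked: the nut went into the hexagonal rim, the cover into the large round rim and the flange into the white square rim. I then lifted the bushing out from between the plungers and stood it in the small round rim. I handed the job in at about 35 s on the robot's clock.

In the last scene and side pictures, all four parts sit inside their rims with the flat parts flat and the bushing upright. Both plungers still stand in their places in the rack, and the gripper is well clear of everything.

- **Tool tilt:** the tool drifted up to about 3.5° off vertical during the job. I allowed for this when working out the grasp positions, but the bushing and flange leaned about a degree or less on the way.
- **Cover placing:** during the last few millimetres of lowering the cover, the height reading stopped changing and no contact force showed. I took it to be resting on the floor of the rim and released it; the later pictures show it lying flat.

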